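# Fetch the flashlight from the bypass-door case and put it on charge

## Task

The black flashlight lies in one of the two compartments of the low aluminium case, under clear sliding doors that may have been left ajar. Slide the door on its side as far open as it goes, past the other door, lift the flashlight out and lay it in the orange charger's cradle, button up and tail end towards the black contact block; then shut both doors fully, let go, and leave all the other things where they are.

Things in the scene. Friction and masses are not known exactly. Their poses are not given: they have to be found in the camera images.
- case: Fixed low aluminium case, 224 (x) x 416 (y) mm. Origin: centre of its underside; x to its high back, y to its left end, z up. Its open mouth slopes 9 degrees; rims about 64 mm high in front, 98 mm at the back. A thin divider at y = 0 parts a left (+y) and a right (-y) compartment. Two clear doors, 205 mm wide in y, lie on the slope on two tracks and slide along y.
- left_compartment (a point): Middle of the left compartment's flat floor, 6 mm above the case's underside. The compartment is about 197 (y) x 208 (x) mm inside; the end wall's inner face is 200 mm from the divider's middle. Axes as the case.
- right_compartment (a point): Middle of the right compartment's flat floor; mirror image of the left.
- left_door (a joint): Left door (red handle, upper track), m: 0 shut (panel spans case y -5 to 200 mm); grows as it slides to -y of the case, stop at 0.14 (panel edge at case y = 60 mm, so 140 mm of the left compartment is open beside the end wall). Drag 1.5 N, stays where left. Panel 4 mm thick, its middle 77 mm above the underside at case x = 0: it passes over the right door. Ajar, it covers part of the right compartment.
- left_door_handle (a point): Grip point of the left door's handle, a red fin standing square on the sloping panel (leaning back 9 degrees): 12 mm thick in the case's y, 54 mm long up the slope, top 46 mm above the panel's mid-plane. The point is midway along and through it, 26 mm above the panel's mid-plane; case y = 182 mm when shut. Its y axis is the case's.
- right_door (a joint): Right door (blue handle, lower track), m: 0 shut (panel spans case y -200 to 5 mm); grows as it slides to +y of the case, stop at 0.14 (panel edge at case y = -60 mm). Same drag; panel middle 67 mm above the underside at case x = 0. It passes under the left panel but its handle does not: handle and panel edge meet if the two joints add up to more than about 0.17.
- right_door_handle (a point): Grip point of the right door's handle, a blue fin like the red one; case y = -182 mm when shut.
- flashlight_center (a point): Centre of the loose black flashlight, 150 mm long along x (+x to the lens), 0.18 to 0.34 kg. Round body 32 mm thick between a square head (last 35 mm, yellow collar) and a square tail (last 22 mm), both 42 x 42 mm, on which it rests, axis 21 mm up, red button on top (+z). Starts flat in either compartment, centre 110 to 150 mm from the divider, lens roughly to the case's back.
- flashlight_lens (a point): Middle of the flashlight's lens face, 75 mm from its centre along its +x axis.
- charger: Fixed orange charger, 176 (x) x 86 (y) mm, flat top 32 mm high, on the robot's left or right. On top: four corner guides (14 mm high, 28 mm long, at x = +-58 mm, inner faces 52 mm apart in y), a black contact block across the -x end (28 mm high) and a low orange stop (10 mm) across the +x end, 161 mm apart inside. Open at the sides where |x| is under 44 mm. Origin: centre of underside.
- cradle (a point): Where the flashlight's centre belongs, 53 mm above the bench over the charger's middle. x points along the cradle away from the black block: the lens goes to +x.
- meter_center (a point): Bystander: yellow multimeter 130 x 66 x 34 mm, in the compartment without the flashlight. Centre.
- hex_keys_center (a point): Bystander: red holder with chrome hex keys, 90 x 30 x 21 mm, in a compartment beside the divider (its centre about 28 mm from it). 10 mm above its underside.
- battery_center (a point): Bystander: green battery pack 75 x 30 x 36 mm, in the other compartment beside the divider. Centre.
- dish_center (a point): Bystander: white ceramic dish of steel washers, 124 mm across, 30 mm high, on the bench on the side away from the charger. Centre.
- spray_can_center (a point): Bystander: standing spray can, 64 mm in diameter, 190 mm high, beyond one end of the case. Centre.
- jar_center (a point): Bystander: glass jar with steel lid, 72 mm in diameter, 100 mm high, beyond the other end of the case. Centre.
- wrench_middle (a point): Bystander: wrench 180 mm long lying flat between the robot and the case. Its middle.
Not all that is in view belongs to the job. Leave any turquoise look-alike of the charger alone.

How it is judged:
On the way, in this order (a step that is already met when the one before it is completed fails the run):
1. the door on the flashlight's side is slid fully open (at least 125 of its 140 mm) (((value of joint left_door above 0.125 m and y of flashlight_center in the frame of case above 0 m) or (value of joint right_door above 0.125 m and y of flashlight_center in the frame of case below 0 m))), for 0.2 s.
2. the flashlight lies in the charger's cradle, button up, tail towards the black block (x of flashlight_center in the frame of cradle between -0.01 and 0.01 m and y of flashlight_center in the frame of cradle between -0.008 and 0.008 m and z of flashlight_center in the frame of cradle between -0.005 and 0.005 m and x of flashlight_lens in the frame of cradle above 0.055 m and angle between flashlight_center's own z axis and vertical below 0.12 rad), for 0.2 s.
At the end, for the whole second after the job is handed in: The flashlight rests in the cradle (centre within 10 mm along it, 8 mm across, 5 mm in height of the cradle point; button up within 7 degrees; lens away from the black block), at rest and released; both doors are shut to within 6 mm; no bystander has been moved more than 25 mm or tipped (all of step 2 and value of joint each of left_door, right_door below 0.006 m and velocity of joint each of left_door, right_door below 0.01 m/s and linear speed of flashlight below 0.02 m/s); the robot touches nothing.
It fails at once if multimeter, hex keys or battery pack in the case: one is moved more than 25 mm or tipped over (distance of any of meter_center, hex_keys_center, battery_center from where it was at the start of the episode above 0.025 m or angle between any of meter_center, hex_keys_center, battery_center's own z axis and vertical above 0.5 rad).
It fails at once if dish, spray can, jar or wrench on the bench: one is moved more than 25 mm or tipped over (distance of any of dish_center, spray_can_center, jar_center, wrench_middle from where it was at the start of the episode above 0.025 m or angle between any of dish_center, spray_can_center, jar_center, wrench_middle's own z axis and vertical above 0.5 rad).
It also fails if it takes over 72 s, if anything falls off the work surface, if the arm or the gripper's body presses on something with over 40 N, if the wrist force passes 120 N, or if a joint passes its speed limit or range.

## Robot

A 6-joint arm with a two-finger parallel gripper is mounted at the origin on the work surface. World frame = base frame: x ahead of the robot, y to its left, z up, the work surface at z = 0. Lengths are in m, angles in rad, forces in N, time in s.
With the tool pointing down it reaches from about 0.4 to 0.825 m from the base axis. Payload 7 kg.
Tool frame: the origin (TCP) lies midway between the tips of the shut fingers; the grasp point (between the pads) lies 19 mm behind it; z points along the fingers, y is the line along which they close (so a half turn about z gives the same grasp; the last joint's range is limited). The gripper opens to 88 mm and grips with 3 to 60 N. Pads are 19 mm wide; open, the fingers measure 130 mm over their backs; the gripper's body (78 mm by 193 mm) begins 47 mm behind the grasp point.
Start: joints at [1.422, 0.359, 0.012, 0, -1.224, -0.288], TCP at [0.286, 0.612, 0.227] pointing down, gripper open.
Joint ranges: [-3.07, 3.07], [-1.43, 2.12], [-1.02, 1.25], [-3.03, 1.67], [-3.05, -0], [-3.03, 3.03]. Speed limits (rad/s): [2.39, 2.39, 3.01, 3.14, 3.14, 3.14].

## Interface

Orientations are given as [roll, pitch, yaw] about the fixed x, y, z axes, in that order (R = Rz(yaw) Ry(pitch) Rx(roll)).
In Python, from rig import arm gives the robot as it stands.
- The arm moves only by the tool play_rows, never from a script. Its argument "commands" is text: rows parted by semicolons, each of 7 numbers parted by spaces: the shift along the tool's x, y, z in mm, then the turn, a rotation vector about the tool's x, y, z in rad, then the closure, from -1 (fully open) to 1 (shut). A call has exactly 5 rows; each row is the pose to reach, as a shift and turn from the pose commanded when the call began, along the tool's axes at that moment; what a row does not reach only later rows make up. A row lasts 1/8 s, in which the tool goes at most 62.5 mm and 10.7 degrees, less where a joint would pass 70% of its speed; a pose out of reach is approached as far as the arm can. A call with a gripper value outside its range is refused whole. The fingers move at their own pace and stop on an object; "newtons" is the grip in N (left out, the last holds). Time passes only in rows, so rows that repeat a pose let the fingers close, or fill a call up. It gives the time, the measured TCP pose, the force, the opening and the grip force at its end, in the units of the state.
- arm.read_state(): the state, without advancing time (a new reading comes with each control period).
- arm.capture(name): name is "scene" or "side" or "wrist"; returns (picture, depth): 384x512x3 uint8, red, green, blue; 384x512 float32, m along the optical axis (not along the pixel's ray), 0 where there is no reading.
- arm.camera_info(name): a dict with "fx", "fy", "cx", "cy" (pixels), "cam_to_world" (4x4, takes a point from camera to world coordinates). Camera axes: x right, y down, z forward; pixel columns grow to the right and rows downward; lengths in m; the calibration is good to about 2 mm. The wrist camera is an equidistant fisheye: a pixel r from the principal point sees the ray r / f radians off the axis. A picture is of the moment at which its call begins: read the wrist's pose just before it. camera_info takes no time and is no camera call; for the wrist camera it gives the pose at the moment of the call.
- arm.close_job(): hands the job in; it is judged then, once.
The state is a dict: "t": time; "qpos": joint angles; "qvel": joint speeds; "effort": joint torques, N m; "position": TCP position; "ee_rot": TCP orientation; "wrist_force": force on the tool from outside, world axes, zero at the start; "torque": the same for the moment, N m; "gripper_width": finger opening in m; "finger_force": force on a finger pad.
Only numpy, scipy, OpenCV 4.12 (cv2) and the standard library are available. Lean on these libraries where they do the work, as an engineer would, in place of code of your own. Each camera call takes 0.05 s, during which the arm holds its last target. There are 200 camera calls.

## Working session

There is one attempt and no reset: what is moved stays moved. The work goes in short steps, Python scripts to look and compute and a tool call to move; the robot and the scene stay as the last step left them, time stands still between calls to the robot, and variables do not carry over. Pictures are saved under pics/ and viewed, at most 10 in all, crops included, and the job is handed in when it is done.

Besides the shell and the picture viewer there is one more tool, called after "Emit:" in YAML: its name, and indented under it one key for each argument. play_rows: Moves the arm, as the interface text tells. Its arguments: {"type":"object","properties":{"commands":{"type":"string"},"newtons":{"type":"number"}},"required":["commands"]}

```bash
ls; mkdir -p pics
python3 - <<'E'
from rig import arm
import cv2,numpy as np
s=arm.read_state();print(s)
for n in("scene","side","wrist"):
    p,d=arm.capture(n);c=arm.camera_info(n);print(n,c)
    cv2.imwrite(f"pics/{n}0.png",p[:,:,::-1]);np.savez(f"{n}0.npz",p=p,d=d,**c)
a=cv2.imread("pics/scene0.png");b=cv2.imread("pics/side0.png")
cv2.imwrite("pics/s0b.png",cv2.resize(a,(800,600)));cv2.imwrite("pics/d0b.png",cv2.resize(b,(800,600)))
E
```

```text
pics
{'t': 0.0, 'qpos': array([ 1.42206554e+00,  3.59381495e-01,  1.10590017e-02, -3.84573415e-04,
       -1.22410185e+00, -2.88132852e-01]), 'qvel': array([-0.00112298,  0.00084058,  0.00081636, -0.00030417, -0.00062064,
       -0.00044905]), 'effort': array([-3.23967433e-04, -5.82719386e+01,  2.93048698e+01,  6.99651048e+00,
        6.95231327e-03, -1.63349623e-04]), 'position': array([0.28537704, 0.61115769, 0.22562004]), 'ee_rot': array([ 3.13992901e+00, -1.16049708e-04, -4.36994515e-01]), 'wrist_force': array([ 0.76886664,  0.71278327, -0.69734374]), 'torque': array([-0.04503501,  0.03094591, -0.01327907]), 'finger_force': 0.0, 'gripper_width': 0.08792440544275998}
scene {'fx': 400.5506230231536, 'fy': 400.5506230231536, 'cx': 258.4611611096479, 'cy': 190.72775967496568, 'cam_to_world': array([[-0.85514938,  0.4261403 , -0.29516772,  0.85833353],
       [ 0.51825117,  0.6900314 , -0.50524489,  0.60661526],
       [-0.01163022, -0.58503087, -0.81092763,  1.04326281],
       [ 0.        ,  0.        ,  0.        ,  1.        ]])}
side {'fx': 490.33808414688156, 'fy': 490.33808414688156, 'cx': 255.39958032815045, 'cy': 193.01718181605594, 'cam_to_world': array([[ 0.78828146, -0.36324418,  0.49665482, -0.11472604],
       [-0.61518243, -0.48199641,  0.62388303, -0.78176663],
       [ 0.01276397, -0.79732874, -0.60341027,  0.85804697],
       [ 0.        ,  0.        ,  0.        ,  1.        ]])}
wrist {'fx': 297.3186396354542, 'fy': 297.3186396354542, 'cx': 252.22918076232844, 'cy': 194.07733686813535, 'cam_to_world': array([[-0.42262611, -0.86373598, -0.27449469,  0.35934565],
       [-0.90630296,  0.40326085,  0.12647381,  0.5765816 ],
       [ 0.00145298,  0.30222649, -0.95323504,  0.38279004],
       [ 0.        ,  0.        ,  0.        ,  1.        ]])}
```

View pics/s0b.png

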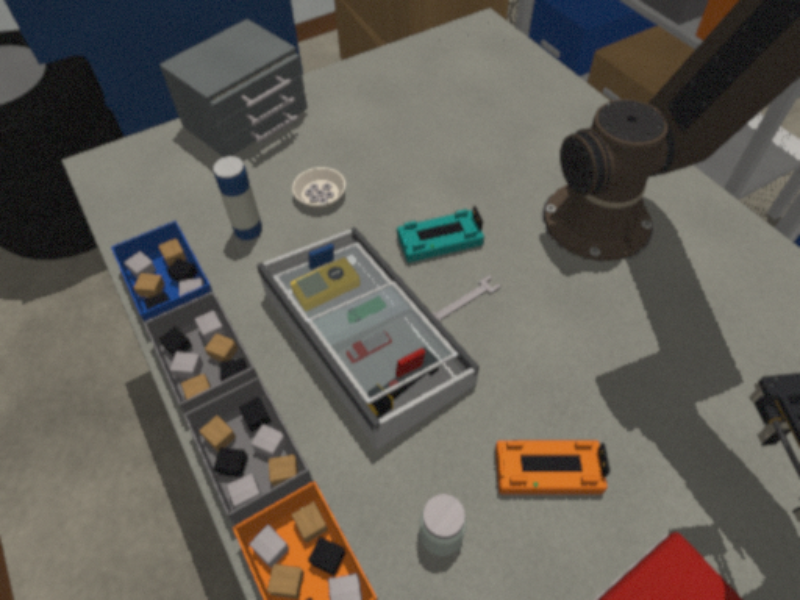

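View pics/d0b.png

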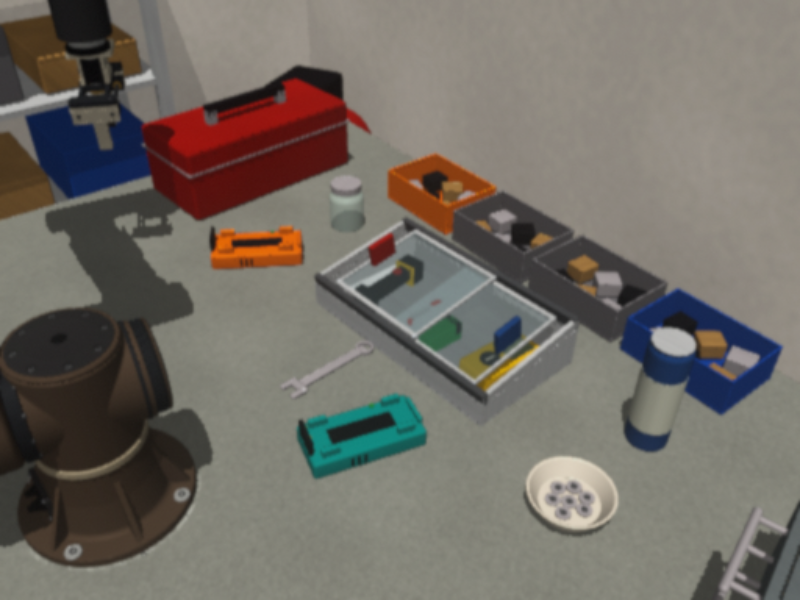

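The side view has the red handle at (381,250), the blue handle at (508,334) and the flashlight under the left (red) door near (390,280). The scene view puts the orange charger at (552,467) with its black block on the robot side (605,460). The turquoise look-alike at (440,235) is to be left alone. The hex keys are on the left of the divider and the battery on the right.

```bash
cat > h.py <<'E'
import numpy as np,cv2
def load(n):return dict(np.load(n))
def rays(c,u,v,fish=False):
    u=np.asarray(u,float);v=np.asarray(v,float)
    a=(u-c['cx'])/c['fx'];b=(v-c['cy'])/c['fy']
    if fish:
        r=np.hypot(a,b)+1e-12;k=np.sin(r)/r;d=np.stack([a*k,b*k,np.cos(r)],-1)
    else:d=np.stack([a,b,np.ones_like(a)],-1)
    T=c['cam_to_world'];return T[:3,3],d@T[:3,:3].T
def plane(c,u,v,z,fish=False):
    o,d=rays(c,u,v,fish);return o+d*((z-o[2])/d[...,2])[...,None]
def cloud(c,fish=False):
    d=c['d'];v,u=np.mgrid[:384,:512]
    o,r=rays(c,u,v,fish);T=c['cam_to_world'];zz=r@T[:3,2]
    P=o+r*(d/zz)[...,None];P[d==0]=np.nan;return P
def tri(rs):
    A=0;b=0
    for o,d in rs:
        d=d/np.linalg.norm(d);M=np.eye(3)-np.outer(d,d);A=A+M;b=b+M@o
    x=np.linalg.solve(A,b);return x,[np.linalg.norm(np.cross(x-o,d/np.linalg.norm(d))) for o,d in rs]
def hsv(c):return cv2.cvtColor(c['p'],cv2.COLOR_RGB2HSV)
def mask(c,lo,hi,s=90,v=40):
    H=hsv(c);h=H[...,0];m=((h>=lo)&(h<=hi)) if lo<=hi else ((h>=lo)|(h<=hi))
    return m&(H[...,1]>=s)&(H[...,2]>=v)
def blobs(m,amin=15):
    n,l,st,ce=cv2.connectedComponentsWithStats(m.astype(np.uint8))
    return [(i,st[i,4],ce[i].round(1),st[i,:4]) for i in range(1,n) if st[i,4]>=amin],l
E
python3 - <<'E'
from h import *
np.set_printoptions(precision=4,suppress=True)
S={n:load(n+"0.npz") for n in("scene","side")}
allp=[]
for n,c in S.items():
    P=cloud(c);ok=np.isfinite(P[...,0])
    print(n)
    for nm,a in dict(red=(172,6),blue=(108,122),orange=(7,18),yellow=(20,32)).items():
        m=mask(c,*a)&ok&(P[...,0]>.1)&(P[...,0]<.85)&(abs(P[...,1])<.75)&(P[...,2]<.3)
        for i,ar,ce,bb in (B:=blobs(m))[0]:
            q=P[B[1]==i];print(nm,ar,ce,bb,np.median(q,0),'z',np.percentile(q[:,2],[5,95]))
            if nm=="orange" and ar>300:
                q=q[abs(q[:,2]-.032)<.006]
                print('  rect',cv2.minAreaRect((q[:,:2]*1000).astype(np.float32)))
    g=ok&(P[...,2]>.055)&(P[...,2]<.11)&(P[...,0]>.4)&(P[...,0]<.85)&(abs(P[...,1])<.45)
    B=blobs(g,300)
    for i,ar,ce,bb in B[0]:
        q=P[B[1]==i];print('case?',ar,ce,bb,cv2.minAreaRect((q[:,:2]*1000).astype(np.float32)))
E
```

```text
scene
red 51 [230.2 223.3] [226 219   9  10] [0.6355 0.066  0.0883] z [0.0855 0.0909]
red 193 [262.4 231.6] [254 223  18  19] [0.5799 0.1468 0.1124] z [0.0851 0.1259]
red 2115 [430.  368.2] [384 340  91  44] [0.4639 0.6209 0.1608] z [0.1571 0.1634]
blue 15 [152.7 114.3] [151 111   5   8] [ 0.671  -0.3572  0.1761] z [0.1677 0.1816]
blue 63 [146.5 119.4] [139 114  18  11] [ 0.6932 -0.3601  0.1586] z [0.1436 0.1816]
blue 293 [119. 163.] [101 142  34  49] [ 0.8194 -0.3737  0.0514] z [0.0043 0.0727]
blue 46 [158.9 148.6] [151 144  16   9] [ 0.6834 -0.3586  0.0227] z [0.0086 0.034 ]
blue 64 [203.9 161.9] [198 156  15  14] [ 0.6027 -0.155   0.1105] z [0.0887 0.1181]
orange 95 [111.7 159.2] [106 153  12  13] [ 0.8382 -0.3824  0.0394] z [0.0266 0.0434]
orange 147 [143.9 221. ] [137 214  15  17] [ 0.8375 -0.1008  0.0391] z [0.0204 0.0428]
orange 2118 [351.6 299. ] [317 281  72  36] [0.4633 0.4003 0.0331] z [0.003 0.046]
  rect ((459.46734619140625, 396.745849609375), (85.87723541259766, 174.88124084472656), 58.6270866394043)
orange 166 [183.3 297.6] [175 291  16  16] [0.837  0.1709 0.0401] z [
[... 1913 characters left out ...]
[ 0.5835 -0.1731  0.0387] z [0.0218 0.0442]
yellow 224 [303.7 231.3] [294 220  22  22] [ 0.5384 -0.1474  0.059 ] z [0.0549 0.0656]
case? 962 [325.2 156.7] [248 106 157  98] ((826.8717651367188, 110.53639221191406), (46.18914794921875, 646.873779296875), 0.005101799499243498)
case? 400 [221.2 123.7] [211 113  22  22] ((665.9833374023438, 382.8487243652344), (66.50927734375, 70.38091278076172), 8.321191787719727)
case? 8892 [287.8 195.5] [201 140 170 117] ((590.635986328125, -3.459014892578125), (229.511474609375, 423.82696533203125), 4.182858467102051)
case? 548 [418.1 262. ] [403 245  34  30] ((660.9298706054688, -394.0056457519531), (35.28102111816406, 64.50548553466797), 23.59236717224121)
```

Run:
```python
import cv2,numpy as np
a=cv2.imread("pics/side0.png")[0:120,20:130];b=cv2.imread("pics/wrist0.png");s=cv2.imread("pics/scene0.png")[200:384,400:512]
f=lambda i,h:cv2.resize(i,(int(i.shape[1]*h/i.shape[0]),h),interpolation=cv2.INTER_CUBIC)
o=np.zeros((600,800,3),np.uint8)
x=f(a,300);y=f(s,300);w=f(b,300)
o[:300,:x.shape[1]]=x;o[:300,400:400+y.shape[1]]=y;o[300:,:w.shape[1]]=w
m=cv2.imread("pics/side0.png")[130:215,220:310];o[300:,420:420+f(m,300).shape[1]]=f(m,300)
cv2.imwrite("pics/c1.png",o)
```

```text
(no output)
```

View pics/c1.png

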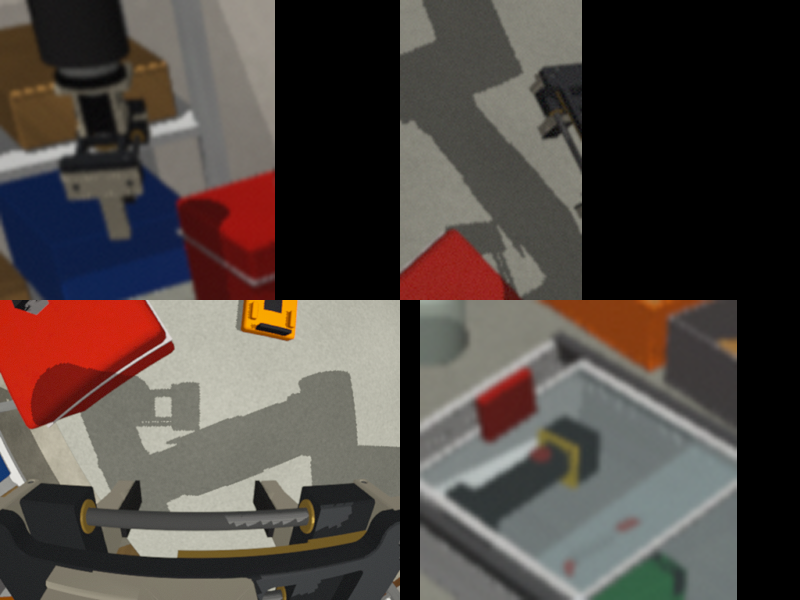

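The body's long side runs along the finger line. Lens and yellow collar point to the case's back, button up. I'll locate the flashlight now.

```bash
cat >> h.py <<'E'
C0=np.array([.591,-.004]);CY=np.radians(4.1)
def tocase(p):
    p=np.asarray(p,float);c,s=np.cos(CY),np.sin(CY);q=p.copy()
    q[...,0]=(p[...,0]-C0[0])*c+(p[...,1]-C0[1])*s;q[...,1]=-(p[...,0]-C0[0])*s+(p[...,1]-C0[1])*c;return q
def toworld(p):
    p=np.asarray(p,float);c,s=np.cos(CY),np.sin(CY);q=p.copy()
    q[...,0]=C0[0]+p[...,0]*c-p[...,1]*s;q[...,1]=C0[1]+p[...,0]*s+p[...,1]*c;return q
E
python3 - <<'E'
from h import *
np.set_printoptions(precision=4,suppress=True)
S=load("scene0.npz");D=load("side0.npz")
print("button",tocase(plane(D,[254.3],[173.3],.045)))
for lo in (35,60):
    m=mask(D,20,34,lo)[155:185,245:275];v,u=np.nonzero(m);P=tocase(plane(D,u+245,v+155,.045))
    print('collar side',len(u),P.mean(0),P.min(0),P.max(0))
m=mask(S,20,34,60)[245:275,225:260];v,u=np.nonzero(m);P=tocase(plane(S,u+225,v+245,.045))
print('collar scene',len(u),P.mean(0),P.min(0),P.max(0), np.c_[u+225,v+245][::5].tolist())
# dark body side
H=hsv(D);m=(H[...,2]<70)[150:200,222:285];B=blobs(m,30)
for i,a,ce,bb in B[0]:
    v,u=np.nonzero(B[1]==i);P=tocase(plane(D,u+222,v+150,.03));print(a,ce,bb,cv2.minAreaRect((P[:,:2]*1000).astype(np.float32)))
for n,c,a in(("scene",S,(262.4,231.6)),("side",D,(244,158.9))):pass
for k,a,b in(("red",(262.4,231.6),(244,158.9)),("blue",(203.9,161.9),(324.5,213.2))):
    x,e=tri([rays(S,*a),rays(D,*b)]);print(k,x,e,tocase(x))
a=load("scene0.npz");
o=np.zeros((600,800,3),np.uint8)
x=cv2.resize(a['p'][205:280,215:315],(800,600),interpolation=cv2.INTER_CUBIC);cv2.imwrite("pics/c2.png",x[:,:,::-1])
E
```

```text
button [[0.0292 0.1378 0.045 ]]
collar side 98 [0.0428 0.1267 0.045 ] [0.0135 0.0842 0.045 ] [0.062  0.1665 0.045 ]
collar side 81 [0.0424 0.1248 0.045 ] [0.0147 0.0877 0.045 ] [0.0597 0.1626 0.045 ]
collar scene 56 [0.0683 0.1572 0.045 ] [0.0446 0.1241 0.045 ] [0.0899 0.1766 0.045 ] [[242, 246], [249, 252], [249, 254], [251, 255], [236, 258], [235, 259], [250, 259], [250, 260], [239, 261], [239, 262], [241, 263], [241, 266]]
95 [42.8 20.4] [35 14 13 17] ((76.46046447753906, 139.62718200683594), (85.01539611816406, 30.78365707397461), 66.91443634033203)
277 [24.1 32.7] [ 7 21 33 23] ((3.7660179138183594, 133.39300537109375), (55.06074142456055, 109.66041564941406), 89.36295318603516)
46 [ 4.9 45.8] [ 0 41 13  9] ((-87.01589965820312, 123.55889129638672), (50.178672790527344, 12.697846412658691), 89.07109069824219)
red [0.5779 0.1427 0.1037] [np.float64(0.00033557883502283756), np.float64(0.0003355788350228208)] [-0.0025  0.1473  0.1037]
blue [ 0.5985 -0.1625  0.0975] [np.float64(0.0025154540420497026), np.float64(0.0025154540420496327)] [-0.0039 -0.1586  0.0975]
```

View pics/c2.png

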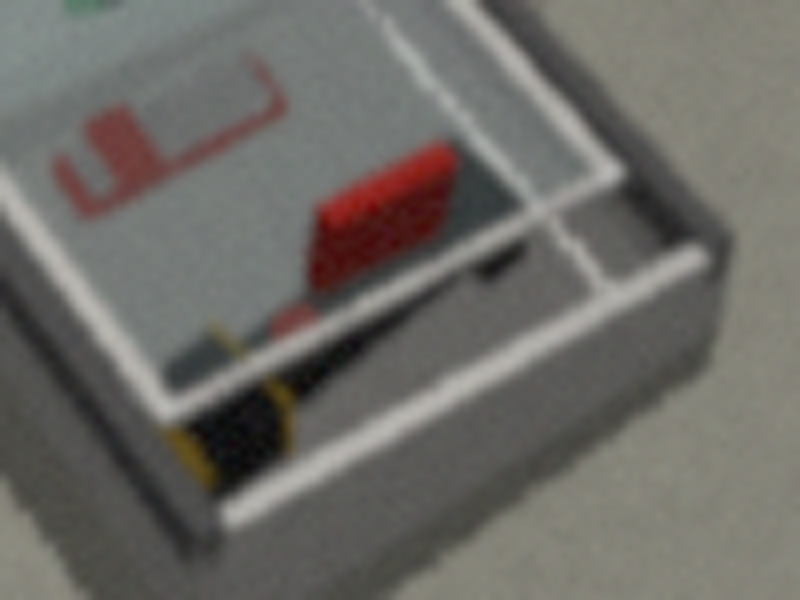

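The two-view handles check out: red at z 104 mm (expected 103) with joint ≈0.035, blue with joint ≈0.024. The flashlight is at about case (5,135) mm, lens to the back.

The gripper body would meet the opened red fin, so the plan is:
1. Shut the blue door.
2. Push the red door open.
3. Nudge the flashlight to y≈151, which gives clearance.
4. Grasp it with the tool tilted 9°.

```bash
cat >> h.py <<'E'
from scipy.spatial.transform import Rotation as R
T9=np.radians(9)
def Rtool(xang,tilt=T9,axis_ang=None):
    """tool down, tool x at world angle xang, then leaned back by tilt about horizontal axis at axis_ang (tool z gains +x of that frame)"""
    if axis_ang is None: axis_ang=CY
    base=R.from_euler('xyz',[np.pi,0,xang])
    ax=np.array([-np.sin(axis_ang),np.cos(axis_ang),0])
    return R.from_rotvec(-tilt*ax)*base
def rel(p,Rt,s=None):
    if s is None:
        from rig import arm;s=arm.read_state()
    R0=R.from_euler('xyz',s['ee_rot']);d=R0.inv().apply(np.asarray(p)-s['position'])*1000
    w=(R0.inv()*Rt).as_rotvec()
    print('shift',d.round(1),'turn',w.round(3),'deg',np.degrees(np.linalg.norm(w)).round(1),'rows',np.ceil(max(np.linalg.norm(d)/62.5,np.degrees(np.linalg.norm(w))/10.7)))
PUSH=Rtool(CY-np.pi/2)
GRASP=Rtool(CY)
E
python3 - <<'E'
from h import *
np.set_printoptions(precision=4,suppress=True)
print(PUSH.as_matrix(),GRASP.as_matrix())
for q in((-.01,-.125,.2),(-.005,-.125,.087)):
    w=toworld(q);print(w);rel(w,PUSH)
E
```

```text
[[ 0.0715 -0.9852  0.156 ]
 [-0.9974 -0.0706  0.0112]
 [-0.     -0.1564 -0.9877]] [[ 0.9852  0.0715  0.156 ]
 [ 0.0706 -0.9974  0.0112]
 [ 0.1564  0.     -0.9877]]
[ 0.59   -0.1294  0.2   ]
shift [589.3 542.2  26.6] turn [0.143 0.083 1.06 ] deg 61.5 rows 13.0
[ 0.5949 -0.129   0.087 ]
shift [593.7 539.6 139.6] turn [0.143 0.083 1.06 ] deg 61.5 rows 14.0
```

Emit:
play_rows:
  commands: "45 41 0 0.01 0.006 0.08 1; 90 82 0 0.02 0.012 0.16 1; 135 123 0 0.03 0.018 0.24 1; 180 164 0 0.04 0.024 0.32 1; 225 205 0 0.05 0.03 0.4 1"
  newtons: 30

```text
t: 0.78
position: [0.403, 0.3287, 0.2265]
ee_rot: [-3.087, -0.019, -0.84]
wrist_force: [1.7, 0.2, 0.6]
gripper_width: 0.0433
finger_force: 0.0
```

```bash
cat > g.py <<'E'
import sys
from h import *
np.set_printoptions(precision=4,suppress=True)
from rig import arm
a=sys.argv;Q={'P':PUSH,'G':GRASP}[a[1]]
s=arm.read_state();print('t',s['t'],s['position'],'case mm',(tocase(s['position'])*1000).round(1),s['wrist_force'].round(1))
for q in a[2:]:
    q=[float(v)/1000 for v in q.split(',')];rel(toworld(q),Q,s)
E
python3 g.py P -10,-125,180
```

```text
t 0.775 [0.403  0.3287 0.2265] case mm [-163.7  345.3  226.5] [1.7 0.2 0.6]
shift [464.8 169.5  46.3] turn [0.092 0.051 0.658] deg 38.2 rows 8.0
```

Emit:
play_rows:
  commands: "58 21 0 0.011 0.006 0.08 1; 116 42 0 0.022 0.012 0.16 1; 174 63 0 0.034 0.019 0.24 1; 232 84 0 0.045 0.025 0.32 1; 290 106 0 0.057 0.032 0.41 1"

```text
t: 1.4
position: [0.5186, 0.0424, 0.2266]
ee_rot: [-3.021, -0.015, -1.251]
wrist_force: [1.7, 0.3, -0.0]
gripper_width: 0.0008
finger_force: 0.0
```

```bash
python3 g.py P -10,-125,140
```

```text
t 1.4 [0.5186 0.0424 0.2266] case mm [-68.9  51.4 226.6] [ 1.7  0.3 -0. ]
shift [184.2  -2.9  90.4] turn [0.034 0.019 0.248] deg 14.4 rows 4.0
```

Emit:
play_rows:
  commands: "46 0 10 0.008 0.005 0.06 1; 92 -1 30 0.017 0.01 0.12 1; 138 -2 60 0.025 0.014 0.18 1; 184 -3 90 0.034 0.019 0.248 1; 184 -3 90 0.034 0.019 0.248 1"

```text
t: 2.02
position: [0.5886, -0.1298, 0.1368]
ee_rot: [-2.991, 0.0, -1.502]
wrist_force: [-0.4, 0.8, 0.5]
gripper_width: 0.0004
finger_force: 0.0
```

```bash
python3 g.py P -5,-128,88
```

```text
t 2.025 [ 0.5886 -0.1298  0.1368] case mm [ -11.4 -125.3  136.8] [-0.4  0.8  0.5]
shift [ 2.7  1.  49.2] turn [ 0.007 -0.    -0.002] deg 0.4 rows 1.0
```

Emit:
play_rows:
  commands: "2 1 30 0.007 0 0 1; 2 1 49 0.007 0 0 1; 18 1 49 0.007 0 0 1; 33 1 49 0.007 0 0 1; 45 1 49 0.007 0 0 1"

```text
t: 2.65
position: [0.6, -0.1697, 0.0923]
ee_rot: [-2.977, 0.004, -1.498]
wrist_force: [-12.9, 75.5, 25.6]
gripper_width: 0.0005
finger_force: 38.6
```

```bash
python3 g.py P -5,-172,88
python3 - <<'E'
from h import *
from rig import arm
p,d=arm.capture("side");c=arm.camera_info("side");np.savez("side1.npz",p=p,d=d,**c)
c=load("side1.npz")
for nm,a in dict(red=(172,6),blue=(108,122)).items():
    P=cloud(c);m=mask(c,*a)&(P[...,2]>.09)&(P[...,2]<.13)&(P[...,0]<.7);
    for i,ar,ce,bb in (B:=blobs(m))[0]:print(nm,ar,ce,tocase(np.median(P[B[1]==i],0)))
E
```

```text
t 2.65 [ 0.6    -0.1697  0.0923] case mm [  -2.9 -165.9   92.3] [-12.9  75.5  25.6]
shift [6.1 2.8 3.9] turn [-0.007  0.004  0.   ] deg 0.5 rows 1.0
red 974 [144.5 101.4] [-0.04153793  0.60514498  0.11102358]
red 183 [244.  158.5] [-0.00602956  0.14176799  0.11061505]
blue 157 [333.1 216.8] [-0.00888846 -0.18687993  0.10685892]
```

Emit:
play_rows:
  commands: "-12 0 0 0 0 0 1; -20 0 -45 0 0 0 1; -70 0 -90 0 0 0 1; -130 0 -95 0 0 0 1; -190 0 -95 0 0 0 1"

```text
t: 3.32
position: [0.5713, 0.0179, 0.1882]
ee_rot: [-2.974, 0.001, -1.498]
wrist_force: [0.9, 0.4, -0.1]
gripper_width: 0.0006
finger_force: 0.0
```

```bash
python3 g.py P -10,180,160
```

```text
t 3.325 [0.5713 0.0179 0.1882] case mm [-18.1  23.3 188.2] [ 0.9  0.4 -0.1]
shift [-156.7   -3.4   29.3] turn [-0.011  0.001  0.001] deg 0.6 rows 3.0
```

Emit:
play_rows:
  commands: "-60 -1 0 0 0 0 1; -115 -2 10 0 0 0 1; -157 -3 29 -0.01 0 0 1; -157 -3 29 -0.01 0 0 1; -157 -3 29 -0.01 0 0 1"

```text
t: 3.95
position: [0.5669, 0.1737, 0.1579]
ee_rot: [-2.988, -0.0, -1.497]
wrist_force: [0.3, -0.6, 0.6]
gripper_width: 0.0003
finger_force: 0.0
```

```bash
python3 g.py P -3,180,100 -3,57,100
```

```text
t 3.95 [0.5669 0.1737 0.1579] case mm [-11.4 179.  157.9] [ 0.3 -0.6  0.6]
shift [-1.   0.6 58.5] turn [0.003 0.    0.003] deg 0.2 rows 1.0
shift [122.    0.9  58.4] turn [0.003 0.    0.003] deg 0.2 rows 3.0
```

Emit:
play_rows:
  commands: "0 0 40 0 0 0 1; 0 0 58 0 0 0 1; 35 0 58 0 0 0 1; 75 1 58 0 0 0 1; 112 1 58 0 0 0 1"

```text
t: 4.58
position: [0.583, 0.0608, 0.1007]
ee_rot: [-2.987, 0.001, -1.498]
wrist_force: [0.8, 2.9, -2.4]
gripper_width: 0.0003
finger_force: 1.3
```

```bash
python3 g.py P -3,57,100
```

```text
t 4.575 [0.583  0.0608 0.1007] case mm [ -3.3  65.3 100.7] [ 0.8  2.9 -2.4]
shift [ 8.3 -0.2  0.7] turn [0.002 0.001 0.001] deg 0.2 rows 1.0
```

Emit:
play_rows:
  commands: "5 0 0 0 0 0 1; 7 0 0 0 0 0 1; 7 0 0 0 0 0 1; -5 0 -30 0 0 0 1; -40 0 -80 0 0 0 1"

```text
t: 5.2
position: [0.5664, 0.1015, 0.1781]
ee_rot: [-2.992, -0.002, -1.498]
wrist_force: [1.7, 0.8, -0.1]
gripper_width: 0.0003
finger_force: 0.0
```

Emit:
play_rows:
  commands: "-40 0 -20 0 0 0 1; -90 0 -40 0 0 0 1; -90 0 -40 0 0 0 1; -90 0 -40 0 0 0 1; -90 0 -40 0 0 0 1"

```text
t: 5.82
position: [0.5545, 0.1904, 0.2177]
ee_rot: [-2.99, -0.001, -1.497]
wrist_force: [-0.0, 0.3, -0.0]
gripper_width: 0.0006
finger_force: 0.0
```

```bash
python3 - <<'E'
from h import *
from rig import arm
c=arm.camera_info("wrist");p,d=arm.capture("wrist");np.savez("wrist1.npz",p=p,d=d,**c)
p2,d2=arm.capture("scene");c=arm.camera_info("scene");np.savez("scene1.npz",p=p2,d=d2,**c)
p3,d3=arm.capture("side");c=arm.camera_info("side");np.savez("side1.npz",p=p3,d=d3,**c)
o=np.zeros((600,800,3),np.uint8);o[:384,:512]=p
x=cv2.resize(p2[205:285,215:315],(400,320));o[280:,400:]=x
y=cv2.resize(p3[130:215,220:330],(285,216));o[384:,:285]=y
cv2.imwrite("pics/v2.png",o[:,:,::-1])
E
python3 g.py P 0,0,0
```

```text
t 5.975 [0.5548 0.1903 0.218 ] case mm [-22.2 196.4 218. ] [ 0.4 -0.6 -0. ]
shift [196.3  11.4 218.9] turn [ 0.005 -0.     0.001] deg 0.3 rows 5.0
```

View pics/v2.png

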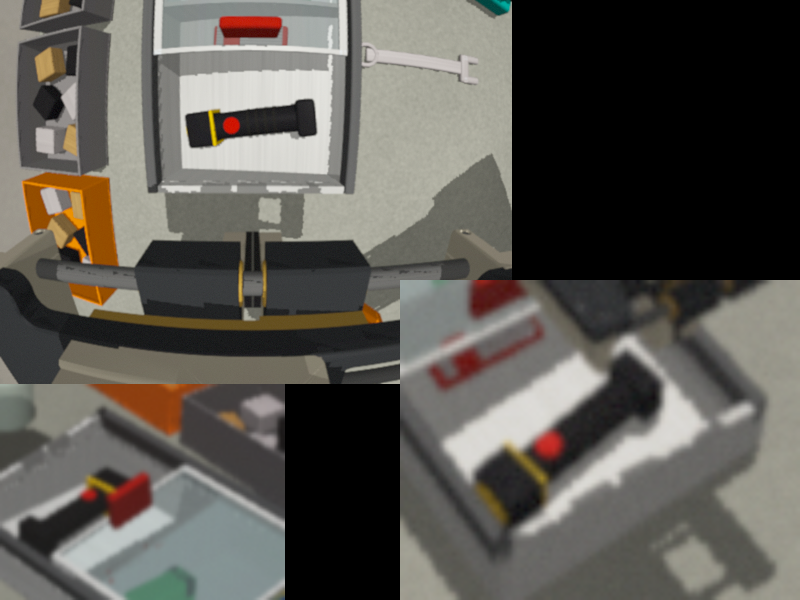

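The door is fully open. In the wrist view the flashlight lies with its lens at (187,130), button at (231,125) and tail at (316,117), fully uncovered.

Run:
```python
from h import *
np.set_printoptions(precision=1,suppress=True)
c=load("wrist1.npz");P=cloud(c,True);H=hsv(c)
Q=tocase(P)*1000
roi=np.zeros((384,512),bool);roi[85:160,170:330]=1
m=roi&((H[...,2]<75)|(H[...,1]>120))
B=blobs(m,200);i=max(B[0],key=lambda b:b[1])[0];q=Q[B[1]==i]
print('dark',len(q),np.nanpercentile(q,[2,50,98],axis=0))
top=q[q[:,2]>30];r=cv2.minAreaRect(top[:,:2].astype(np.float32));print('top rect',r)
red=roi&mask(c,172,6,120);v,u=np.nonzero(red);print('button',len(u),np.nanmedian(Q[red],0),'px',u.mean(),v.mean())
hd=q[(q[:,2]>44)];print('z>44',hd.shape,np.percentile(hd,[2,50,98],axis=0))
for lo,hi in((-100,-45),(-45,-30),(-30,-10),(-10,10),(10,30),(30,50),(50,70),(70,110)):
    k=q[(q[:,0]>lo)&(q[:,0]<hi)&(q[:,2]>25)]
    if len(k)>5:print(lo,hi,len(k),'y',np.percentile(k[:,1],[3,50,97]),'z',np.percentile(k[:,2],[5,50,97]))
# two-view button
S=load("side1.npz");res=[]
for n in("scene1","side1"):
    C=load(n+".npz");pp=cloud(C);t=tocase(pp)*1000
    mm=mask(C,172,6,120)&(t[...,2]<70)&(t[...,2]>25)&(t[...,1]>90)&(t[...,1]<180)&(abs(t[...,0])<90)
    for b in blobs(mm,5)[0]:print(n,b[1],b[2]);res.append(rays(C,*b[2])) if b[1]>8 else 0
res.append(rays(c,u.mean(),v.mean(),True))
x,e=tri(res);print('button tri',tocase(x)*1000,np.array(e)*1000)
fl=Q[(H[...,2]>180)&roi];print('floor',np.nanmedian(fl,0))
# case rim corners/end wall
```

```text
dark 3717 [[-62.7 114.4  32.4]
 [  7.8 136.   42.5]
 [ 76.4 160.   48. ]]
top rect ((7.604286193847656, 137.1833953857422), (146.67129516601562, 40.82234573364258), 6.6476263999938965)
button 268 [ 27.5 139.3  43.6] px 230.88432835820896 125.05223880597015
z>44 (1624, 3) [[-64.5 112.   44.2]
 [ 49.9 137.6  46.7]
 [ 78.2 162.2  48.3]]
-100 -45 638 y [111.  129.7 146.9] z [44.8 46.6 48.1]
-45 -30 353 y [116.5 130.3 144.6] z [33.4 40.  45.4]
-30 -10 457 y [119.7 133.  147.3] z [34.2 40.2 42.7]
-10 10 451 y [121.8 135.7 149.7] z [33.7 40.2 42.7]
10 30 445 y [124.8 138.1 151.8] z [33.  40.6 44.8]
30 50 522 y [125.1 140.6 159.9] z [32.4 40.9 47.6]
50 70 576 y [124.3 143.5 162.3] z [45.5 46.8 48.2]
70 110 239 y [126.2 142.3 162.3] z [45.6 46.7 48.3]
scene1 46 [252.  246.2]
side1 8 [266.8 169.2]
side1 29 [254.2 173.7]
button tri [ 28.4 139.3  42.8] [0.8 1.3 0.6]
floor [  6.9 132.2   4.8]
```

```bash
python3 g.py P 0,100,110 7,100,21 7,127,21
```

```text
t 5.975 [0.5548 0.1903 0.218 ] case mm [-22.2 196.4 218. ] [ 0.4 -0.6 -0. ]
shift [ 96.4  -5.4 110.1] turn [ 0.005 -0.     0.001] deg 0.3 rows 3.0
shift [ 96.3   1.1 199.2] turn [ 0.005 -0.     0.001] deg 0.3 rows 4.0
shift [ 69.3   1.1 199.2] turn [ 0.005 -0.     0.001] deg 0.3 rows 4.0
```

Emit:
play_rows:
  commands: "50 -3 30 0.005 0 0 1; 96 -5 70 0.005 0 0 1; 96 -5 110 0.005 0 0 1; 96 -2 150 0.005 0 0 1; 96 0 180 0.005 0 0 1"

```text
t: 6.6
position: [0.5889, 0.0962, 0.0386]
ee_rot: [-2.985, -0.001, -1.498]
wrist_force: [0.0, -0.2, -0.2]
gripper_width: 0.0007
finger_force: 0.0
```

```bash
python3 g.py P 7,100,21 7,126.5,21
```

```text
t 6.6 [0.5889 0.0962 0.0386] case mm [  5.  100.   38.6] [ 0.  -0.2 -0.2]
shift [ 0.   0.8 17.7] turn [ 0.001 -0.001  0.001] deg 0.1 rows 1.0
shift [-26.5   0.8  17.7] turn [ 0.001 -0.001  0.001] deg 0.1 rows 1.0
```

Emit:
play_rows:
  commands: "0 1 18 0 0 0 1; -7 1 18 0 0 0 1; -14 1 18 0 0 0 1; -21 1 18 0 0 0 1; -27 1 18 0 0 0 1"

```text
t: 7.22
position: [0.5893, 0.1252, 0.0234]
ee_rot: [-2.983, 0.0, -1.497]
wrist_force: [-0.9, -2.8, 0.8]
gripper_width: 0.0003
finger_force: 1.1
```

Emit:
play_rows:
  commands: "0 0 0 0 0 0 1; 8 0 0 0 0 0 1; 8 0 -40 0 0 0 1; 8 -8 -90 0 0 0 0; -40 -8 -150 0 0 0 0"

```text
t: 7.85
position: [0.5729, 0.1528, 0.1625]
ee_rot: [-2.984, 0.0, -1.5]
wrist_force: [1.2, 1.0, -0.3]
gripper_width: 0.015
finger_force: 0.0
```

```bash
python3 g.py P -22,196,218
```

```text
t 7.85 [0.5729 0.1528 0.1625] case mm [ -6.8 157.7 162.5] [ 1.2  1.  -0.3]
shift [-38.3   6.3 -57.2] turn [-0.001 -0.    -0.001] deg 0.1 rows 2.0
```

```bash
python3 g.py G -60,152,230
```

```text
t 7.85 [0.5729 0.1528 0.1625] case mm [ -6.8 157.7 162.5] [ 1.2  1.  -0.3]
shift [  5.7  41.9 -75. ] turn [-0.    -0.001 -1.572] deg 90.1 rows 9.0
```

Emit:
play_rows:
  commands: "1 8 -20 0 0 -0.17 0; 2 16 -40 0 0 -0.34 0; 3 24 -60 0 0 -0.51 0; 4 33 -75 0 0 -0.68 0; 5 42 -75 0 0 -0.85 0"

```text
t: 8.48
position: [0.5203, 0.1453, 0.2299]
ee_rot: [-3.035, -0.12, -0.648]
wrist_force: [0.2, 0.6, -0.2]
gripper_width: 0.0437
finger_force: 0.0
```

Emit:
play_rows:
  commands: "0 0 0 0 0 -0.18 0; 0 0 0 0 0 -0.36 0; 0 0 0 0 0 -0.54 0; 0 0 0 0 0 -0.72 0; 0 0 0 0 0 -0.72 0"

```text
t: 9.1
position: [0.5201, 0.145, 0.2284]
ee_rot: [-3.141, -0.158, 0.071]
wrist_force: [0.0, 0.9, -0.3]
gripper_width: 0.044
finger_force: 0.0
```

```bash
cat > look.py <<'E'
import sys
from h import *
from rig import arm
np.set_printoptions(precision=1,suppress=True)
c=arm.camera_info("wrist");p,d=arm.capture("wrist");np.savez("wristL.npz",p=p,d=d,**c);cv2.imwrite("pics/wristL.png",p[:,:,::-1])
c=load("wristL.npz");Q=tocase(cloud(c,True))*1000;H=hsv(c)
roi=(Q[...,2]>28)&(Q[...,2]<55)&(Q[...,1]>90)&(Q[...,1]<190)&(abs(Q[...,0])<100)
m=roi&((H[...,2]<75)|(H[...,1]>120));B=blobs(m,200)
for i,a,ce,bb in B[0]:
    q=Q[B[1]==i];print(a,ce,'rect',cv2.minAreaRect(q[:,:2].astype(np.float32)),'z',np.percentile(q[:,2],[5,50,97]))
    for lo,hi in((-100,-50),(-20,0),(0,20),(50,100)):
        k=q[(q[:,0]>lo)&(q[:,0]<hi)]
        if len(k)>5:print(lo,hi,len(k),'y',np.percentile(k[:,1],[3,50,97]))
    x=np.percentile(q[:,0],[1,99]);print('x',x)
r=roi&mask(c,172,6,120);print('button',np.nanmedian(Q[r],0))
w=(Q[...,2]>60)&(Q[...,2]<110)&(Q[...,1]>185)&(Q[...,1]<230)&(abs(Q[...,0])<60);print('end rim y,z',np.percentile(Q[w],[2,50,98],axis=0))
E
python3 look.py; python3 g.py G 7,154,130
```

```text
3354 [249.4 136.5] rect ((9.52435302734375, 157.97914123535156), (145.1272430419922, 41.043148040771484), 0.19570012390613556) z [34.3 42.5 47.8]
-100 -50 325 y [138.4 156.3 174.1]
-20 0 410 y [141.8 156.3 171.1]
0 20 410 y [143.  156.3 171. ]
50 100 906 y [139.8 157.5 176.5]
x [-61.6  80.7]
313 [262.5 228.2] rect ((-98.24038696289062, 139.95523071289062), (99.8745346069336, 2.8372957706451416), 89.67516326904297) z [44.5 49.6 54.8]
-100 -50 313 y [ 93.1 141.9 187.4]
x [-99.6 -96.7]
button [ 29.8 157.5  43.5]
end rim y,z [[-57.3 199.6  61.6]
 [  6.5 203.1  74.6]
 [ 57.8 208.1  84.9]]
t 9.15 [0.5201 0.1451 0.2284] case mm [-60.  153.8 228.4] [0.4 0.5 0.2]
shift [ 50.7  -0.3 107.7] turn [-0.    -0.001 -0.003] deg 0.2 rows 2.0
```

Emit:
play_rows:
  commands: "25 0 50 0 0 0 0.09; 51 0 108 0 0 0 0.09; 51 0 108 0 0 0 0.09; 51 0 108 0 0 0 0.09; 51 0 108 0 0 0 0.09"

```text
t: 9.78
position: [0.5877, 0.1509, 0.1319]
ee_rot: [-3.14, -0.161, 0.072]
wrist_force: [-1.1, -0.1, -0.2]
gripper_width: 0.04
finger_force: 0.0
```

```bash
python3 g.py G 9,155,60 9,155,20
```

```text
t 9.775 [0.5877 0.1509 0.1319] case mm [  7.8 154.7 131.9] [-1.1 -0.1 -0.2]
shift [-10.3  -0.2  71.2] turn [-0.002 -0.004  0.   ] deg 0.2 rows 2.0
shift [-16.7  -0.1 110.7] turn [-0.002 -0.004  0.   ] deg 0.2 rows 2.0
```

Emit:
play_rows:
  commands: "-6 0 40 0 -0.004 0 0.09; -10 0 71 0 -0.004 0 0.09; -14 0 92 0 -0.004 0 0.09; -17 0 108 0 -0.004 0 0.09; -17 0 111 0 -0.004 0 0.09"

```text
t: 10.4
position: [0.5879, 0.1508, 0.0185]
ee_rot: [-3.141, -0.155, 0.073]
wrist_force: [0.1, 0.5, 0.2]
gripper_width: 0.0402
finger_force: 0.0
```

Emit:
play_rows:
  commands: "0 0 0 0 0 0 0.09; 0 0 0 0 0 0 0.5; 0 0 0 0 0 0 1; 0 0 0 0 0 0 1; 0 0 0 0 0 0 1"
  newtons: 45

```text
t: 11.02
position: [0.5889, 0.1513, 0.0189]
ee_rot: [-3.14, -0.156, 0.074]
wrist_force: [-2.9, 0.8, 7.5]
gripper_width: 0.0312
finger_force: 45.0
```

```bash
python3 g.py G 9,152,60 9,150,170
```

```text
t 11.025 [0.5889 0.1513 0.0189] case mm [  9.  155.1  18.9] [-2.9  0.8  7.5]
shift [  6.4   3.  -40.6] turn [-0.002  0.001  0.002] deg 0.2 rows 1.0
shift [  23.5    4.9 -149.3] turn [-0.002  0.001  0.002] deg 0.2 rows 3.0
```

Emit:
play_rows:
  commands: "4 0 -25 0 0 0 1; 10 1 -62 0 0 0 1; 17 2 -108 0 0 0 1; 24 3 -149 0 0 0 1; 30 3 -185 0 0 0 1"

```text
t: 11.65
position: [0.5888, 0.1472, 0.2063]
ee_rot: [-3.141, -0.153, 0.073]
wrist_force: [0.6, 0.3, -4.0]
gripper_width: 0.0307
finger_force: 44.9
```

```bash
python3 look.py >/dev/null
python3 - <<'E'
from h import *
from rig import arm
np.set_printoptions(precision=2,suppress=True)
s=arm.read_state();print(s['position'],s['gripper_width'],s['wrist_force'])
c=load("wristL.npz");W=cloud(c,True);H=hsv(c)
R0=R.from_euler('xyz',s['ee_rot']);Q=tocase(W)*1000
t=tocase(s['position'])*1000
L=R0.inv().apply((W-s['position']).reshape(-1,3)).reshape(W.shape)*1000  # tool frame
m=(abs(L[...,1])<26)&(abs(L[...,2])<45)&(abs(L[...,0])<110)&((H[...,2]<80)|(H[...,1]>120))
B=blobs(m,150)
for i,a,ce,bb in B[0]:
    q=Q[B[1]==i]-t;print(a,ce,np.percentile(q,[1,50,99],axis=0))
    for lo,hi in((-80,-56),(-50,-20),(20,38),(45,80)):
        k=q[(q[:,0]>lo)&(q[:,0]<hi)]
        if len(k)>10:print(lo,hi,len(k),'y',np.percentile(k[:,1],[3,50,97]),'z',np.percentile(k[:,2],[50,90,97]))
q=Q[m&mask(c,172,6,120)]-t;print('button',np.median(q,0))
E
```

```text
[0.59 0.15 0.21] 0.030922810196474523 [3.88 0.98 2.87]
11752 [250.4 185.2] [[ -9.18 -19.12   5.98]
 [ 39.97  -0.08  20.71]
 [ 72.96  19.94  30.99]]
20 38 1956 y [-13.52  -0.14  13.56] z [15.74 19.1  19.79]
45 80 5006 y [-18.14   0.38  19.43] z [21.79 22.68 23.08]
1318 [253.3 307.3] [[-55.18 -19.8  -11.36]
 [-33.51  -1.28  15.54]
 [-24.56  16.    18.5 ]]
-50 -20 1269 y [-15.51  -1.27  12.83] z [15.68 17.52 18.05]
button [18.74 -0.15 18.97]
  return np.nanmean(a, axis, out=out, keepdims=keepdims)
```

View pics/wristL.png

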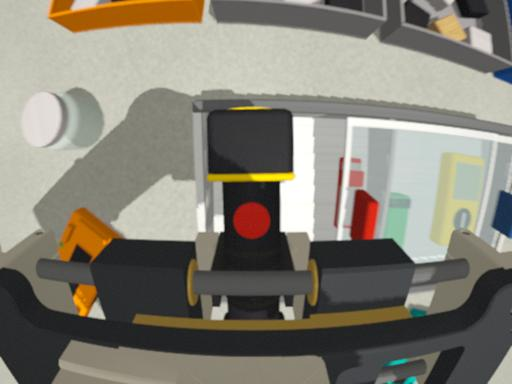

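The flashlight is held level, button (250,220) up. I took that measurement before the arm had settled, so I'll retake it at rest and work out the charger pose.

```bash
python3 look.py >/dev/null 2>&1
cat > held.py <<'E'
from h import *
from rig import arm
np.set_printoptions(precision=2,suppress=True)
s=arm.read_state();print(s['t'],s['position'],s['gripper_width'])
c=load("wristL.npz");W=cloud(c,True);H=hsv(c)
R0=R.from_euler('xyz',s['ee_rot']);L=R0.inv().apply((W-s['position']).reshape(-1,3)).reshape(W.shape)*1000
U=R.from_rotvec([0,-T9,0]).apply(L.reshape(-1,3)).reshape(L.shape)  # level frame assuming 9deg tilt; z down
xa=R0.apply([1,0,0]);print('tool tilt',np.degrees(np.arcsin(xa[2])))
m=(abs(L[...,1])<26)&(abs(L[...,2])<45)&(abs(L[...,0])<110)&((H[...,2]<80)|(H[...,1]>120))
B=blobs(m,150);q=np.concatenate([U[B[1]==b[0]] for b in B[0]])
for lo,hi in((-80,-56),(-50,-40),(-40,-25),(20,38),(45,55),(65,75),(60,85)):
    k=q[(q[:,0]>lo)&(q[:,0]<hi)]
    if len(k)>10:print(lo,hi,len(k),'x99',np.percentile(k[:,0],99).round(1),'y',np.percentile(k[:,1],[3,50,97]),'up',-np.percentile(k[:,2],[50,10,3]))
print('button',np.median(U[m&mask(c,172,6,120)],0))
E
python3 held.py
python3 - <<'E'
from h import *
np.set_printoptions(precision=1,suppress=True)
for n in("scene0","side0"):
    c=load(n+".npz");P=cloud(c)*1000
    m=mask(c,7,18)&(P[...,0]<600)&(P[...,1]>250)&(P[...,1]<520)
    q=P[m&(abs(P[...,2]-32)<4)];r=cv2.minAreaRect(q[:,:2].astype(np.float32));print(n,r,np.median(q[:,2]))
    # colour mask outline cast on top plane z=.032 & black block
    H=hsv(c);e=np.radians(-31.4);ctr=np.array(r[0])
    d=P[...,:2]-ctr;X=d[...,0]*np.cos(e)+d[...,1]*np.sin(e);Y=-d[...,0]*np.sin(e)+d[...,1]*np.cos(e)
    g=(P[...,2]>40)&(abs(Y)<50)&(abs(X)<110);k=np.c_[X[g],Y[g],P[...,2][g]]
    for s in(-1,1):
        kk=k[(np.sign(k[:,0])==s)&(k[:,2]<47)];print('guides',s,len(kk),np.percentile(kk[:,0],[5,50,95]),np.percentile(kk[:,1],[5,50,95]))
    b=k[k[:,2]>52];print('block',len(b),np.percentile(b,[5,50,95],axis=0) if len(b) else 0)
E
```

```text
11.75 [0.59 0.15 0.21] 0.030806214140975244
tool tilt 9.178578392415961
-50 -40 20 x99 -47.6 y [-16.93  18.4   20.49] up [17.25 18.35 19.04]
-40 -25 420 x99 -25.1 y [-13.78   1.26  15.57] up [31.62 34.81 35.26]
20 38 2016 x99 37.8 y [-14.1  -0.4  13.1] up [16.28 20.6  21.42]
45 55 1302 x99 54.9 y [-20.02  -1.79  18.13] up [14.77 16.03 16.43]
65 75 1880 x99 74.9 y [-20.13  -0.89  17.55] up [ 8.79 10.27 10.87]
60 85 3969 x99 80.5 y [-19.92  -0.89  17.59] up [ 8.61 11.42 12.23]
button [ 28.44  -0.4  -19.02]
scene0 ((459.2774353027344, 396.65069580078125), (85.47987365722656, 175.21728515625), 58.1374626159668) 33.02374771047178
guides -1 81 [-81.7 -61.3 -44.8] [-34.3   7.1  32.7]
guides 1 92 [47.2 71.4 86.3] [-32.3   3.   32.8]
block 74 [[-86.9 -23.2  53.3]
 [-82.6   0.6  59.9]
 [-79.7  21.7  62.8]]
side0 ((456.67889404296875, 392.2120666503906), (91.9361572265625, 172.36569213867188), 57.34954833984375) 31.558355391813066
guides -1 58 [-81.7 -59.7 -46.3] [-33.4  17.5  35.8]
guides 1 60 [47.1 62.2 86.4] [-34.2  -6.8  36. ]
block 29 [[-86.4 -21.3  53.2]
 [-83.   -2.7  58.1]
 [-80.2  22.2  61.2]]
```

```bash
sed -i 's/\[0,-T9,0\]/[0,T9,0]/' held.py; python3 held.py; python3 -c "
from h import *
rel([.42,.19,.26],GRASP)"
```

```text
11.75 [0.59 0.15 0.21] 0.030806214140975244
tool tilt 9.178578392415961
-50 -40 45 x99 -40.1 y [-14.41  -9.76  15.92] up [16.51 19.7  20.26]
-40 -25 1034 x99 -25.2 y [-13.29   0.69  14.85] up [23.24 25.22 25.69]
20 38 1991 x99 37.9 y [-14.14  -0.4   13.05] up [23.92 27.38 27.84]
45 55 1751 x99 54.8 y [-19.93  -0.87  18.13] up [30.01 30.89 31.27]
65 75 1746 x99 74.9 y [-20.03  -0.89  17.53] up [29.83 30.77 31.16]
60 85 2757 x99 76.4 y [-19.97  -0.91  17.54] up [29.85 30.79 31.18]
button [ 21.16  -0.4  -26.96]
shift [-157.6  -54.2  -76.3] turn [-0.003 -0.003  0.001] deg 0.3 rows 3.0
```

Emit:
play_rows:
  commands: "-40 -14 -25 0 0 0 1; -80 -28 -50 0 0 0 1; -120 -41 -76 0 0 0 1; -158 -54 -76 0 0 0 1; -158 -54 -76 0 0 0 1"

```text
t: 12.38
position: [0.4154, 0.1887, 0.2548]
ee_rot: [-3.141, -0.152, 0.075]
wrist_force: [1.9, -0.7, -3.7]
gripper_width: 0.0311
finger_force: 44.9
```

Emit:
play_rows:
  commands: "0 0 0 0 0 0 1; 0 0 0 0 0 0 1; 0 0 0 0 0 0 1; 0 0 0 0 0 0 1; 0 0 0 0 0 0 1"

```text
t: 13.0
position: [0.4184, 0.189, 0.2556]
ee_rot: [3.141, -0.154, 0.073]
wrist_force: [0.3, -0.3, -3.1]
gripper_width: 0.031
finger_force: 44.9
```

Run:
```python
from h import *
from rig import arm
np.set_printoptions(precision=1,suppress=True)
c=arm.camera_info("wrist");p,d=arm.capture("wrist");np.savez("wristC.npz",p=p,d=d,**c);cv2.imwrite("pics/wristC.png",p[:,:,::-1])
c=load("wristC.npz");P=cloud(c,True)*1000;H=hsv(c)
m=mask(c,5,20,110)&(P[...,0]<600)&(P[...,1]>250)&(P[...,1]<520)
print(m.sum())
q=P[m&(abs(P[...,2]-32)<4)];r=cv2.minAreaRect(q[:,:2].astype(np.float32));print(r,np.median(q[:,2]))
for nm,e,ctr in(("r",np.radians(r[2]-90),np.array(r[0])),):
    d=P[...,:2]-ctr;X=d[...,0]*np.cos(e)+d[...,1]*np.sin(e);Y=-d[...,0]*np.sin(e)+d[...,1]*np.cos(e);Z=P[...,2]
    near=(abs(Y)<52)&(abs(X)<105)
    g=near&(Z>42)&(Z<49);
    for sx in(-1,1):
        for sy in(-1,1):
            k=g&(np.sign(X)==sx)&(np.sign(Y)==sy)&(abs(Y)>20);print('guide',sx,sy,k.sum(),np.percentile(X[k],[5,50,95]) if k.any() else '',np.percentile(Y[k],[5,50,95]) if k.any() else '')
    k=near&(Z>53);print('block',k.sum(),np.percentile(X[k],[5,50,95]),np.percentile(Y[k],[5,50,95]),np.median(Z[k]))
    k=near&(Z>38)&(Z<43.5)&(X>70)&(abs(Y)<20);print('stop',k.sum(),np.percentile(X[k],[5,50,95]) if k.any() else '')
```

```text
5579
((458.0692138671875, 394.5508728027344), (84.66484069824219, 174.25140380859375), 58.42243576049805) 30.653566249716825
guide -1 -1 109 [-81.8 -58.4 -45.8] [-34.3 -30.3 -23.7]
guide -1 1 101 [-81.3 -59.  -45.9] [22.7 29.8 34.5]
guide 1 -1 130 [45.6 58.3 69.6] [-34.  -30.4 -25.8]
guide 1 1 112 [45.  57.4 69.3] [27.  30.4 34.8]
block 180 [-87.6 -83.1 -80.3] [-22.7  -1.1  21.8] 57.91970428642912
stop 137 [79.9 83.3 86.2]
```

View pics/wristC.png

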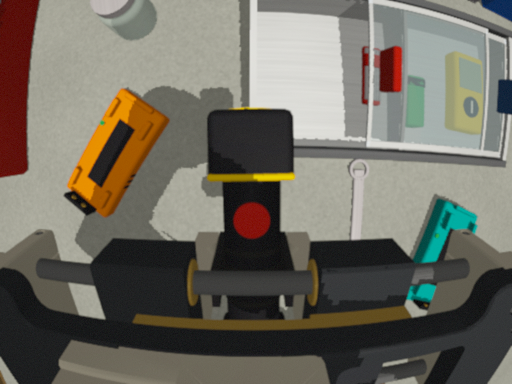

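Charger from three views: centre (458,394.5) mm, top 31 mm, x axis −31.5°. The guides and block are symmetric about it. In this view the orange charger is at (118,155) with its block end at (78,203).

```bash
cat > gc.py <<'E'
import sys
from h import *
from rig import arm
np.set_printoptions(precision=4,suppress=True)
e=np.radians(-31.6);Q=Rtool(e,T9,e);s=arm.read_state()
d=s['position'][:2]*1000-[458,394.5];c,sn=np.cos(e),np.sin(e)
print(s['t'],s['position'],'cradle mm',(d[0]*c+d[1]*sn).round(1),(-d[0]*sn+d[1]*c).round(1),s['wrist_force'].round(1),'tilt',np.degrees(np.arcsin(R.from_euler('xyz',s['ee_rot']).apply([1,0,0])[2])).round(2))
for q in sys.argv[1:]:
    x,y,z=[float(v) for v in q.split(',')];rel([(458+x*c-y*sn)/1000,(394.5+x*sn+y*c)/1000,z/1000],Q,s)
E
python3 gc.py=0 2>/dev/null; python3 gc.py 0,0,140
```

```text
13.05 [0.4183 0.1891 0.2556] cradle mm 73.8 -195.8 [-0.5  0.7 -2.5] tilt 8.8
shift [  36.2 -202.   122.6] turn [-0.096  0.003  0.617] deg 35.8 rows 4.0
```

Emit:
play_rows:
  commands: "8 -45 20 -0.02 0 0.14 1; 16 -95 40 -0.045 0 0.28 1; 24 -145 70 -0.07 0 0.42 1; 32 -185 105 -0.085 0.003 0.54 1; 36 -202 122 -0.096 0.003 0.617 1"

```text
t: 13.68
position: [0.4575, 0.3963, 0.1379]
ee_rot: [3.14, -0.157, -0.553]
wrist_force: [0.1, -1.1, -3.2]
gripper_width: 0.0313
finger_force: 44.9
```

Emit:
play_rows:
  commands: "0 0 0 0 0 0 1; 0 0 0 0 0 0 1; 0 0 0 0 0 0 1; 0 0 0 0 0 0 1; 0 0 0 0 0 0 1"

```text
t: 14.3
position: [0.4576, 0.3945, 0.1414]
ee_rot: [-3.14, -0.157, -0.552]
wrist_force: [-0.7, -0.7, -4.2]
gripper_width: 0.0309
finger_force: 44.9
```

```bash
python3 gc.py -0.7,0,75 -0.7,0,45.5
```

```text
14.3 [0.4576 0.3945 0.1414] cradle mm -0.3 -0.2 [-0.7 -0.7 -4.2] tilt 8.97
shift [-10.8  -0.1  65.5] turn [-0.002  0.    -0.   ] deg 0.1 rows 2.0
shift [-15.4  -0.1  94.6] turn [-0.002  0.    -0.   ] deg 0.1 rows 2.0
```

Emit:
play_rows:
  commands: "-5 0 35 0 0 0 1; -11 0 65 0 0 0 1; -13 0 80 0 0 0 1; -14.5 0 89 0 0 0 1; -15 0 92 0 0 0 1"

```text
t: 14.92
position: [0.4575, 0.3951, 0.0476]
ee_rot: [-3.141, -0.157, -0.551]
wrist_force: [-0.6, 0.1, -3.2]
gripper_width: 0.0314
finger_force: 44.9
```

```bash
python3 gc.py -0.7,0,45.5
```

```text
14.925 [0.4575 0.3951 0.0476] cradle mm -0.8 0.3 [-0.6  0.1 -3.2] tilt 8.99
shift [-0.2  0.3  2.1] turn [-0.001  0.     0.   ] deg 0.1 rows 1.0
```

Emit:
play_rows:
  commands: "0 0 1 0 0 0 1; 0 0 2 0 0 0 1; 0 0 3 0 0 0 1; 0 0 3 0 0 0 1; 0 0 3 0 0 0 1"

```text
t: 15.55
position: [0.4578, 0.395, 0.045]
ee_rot: [-3.14, -0.157, -0.551]
wrist_force: [-1.9, -1.5, 2.6]
gripper_width: 0.0309
finger_force: 44.9
```

Emit:
play_rows:
  commands: "0 0 0 0 0 0 0.2; 0 0 0 0 0 0 0; 0 0 0 0 0 0 -0.3; 0 0 0 0 0 0 -0.3; 0 0 0 0 0 0 -0.3"

```text
t: 16.18
position: [0.4576, 0.3946, 0.0444]
ee_rot: [-3.141, -0.157, -0.551]
wrist_force: [-0.8, -0.9, -0.2]
gripper_width: 0.0566
finger_force: 0.0
```

Emit:
play_rows:
  commands: "5 0 -30 0 0 0 -0.3; 12 0 -80 0 0 0 -0.3; 20 0 -130 0 0 0 -0.3; 20 0 -150 0 0 0 -0.3; 20 0 -150 0 0 0 -0.3"

```text
t: 16.8
position: [0.4548, 0.3974, 0.1977]
ee_rot: [-3.137, -0.156, -0.552]
wrist_force: [-0.1, -0.0, -1.1]
gripper_width: 0.0568
finger_force: 0.0
```

```bash
cat > chk.py <<'E'
from h import *
from rig import arm
np.set_printoptions(precision=1,suppress=True)
e=np.radians(-31.6);cs,sn=np.cos(e),np.sin(e)
for n in("wrist","scene","side"):
    c=arm.camera_info(n);p,d=arm.capture(n);np.savez(n+"F.npz",p=p,d=d,**c);cv2.imwrite(f"pics/{n}F.png",p[:,:,::-1])
    c=load(n+"F.npz");P=cloud(c,n=="wrist")*1000;H=hsv(c);dx=P[...,0]-458;dy=P[...,1]-394.5
    X=dx*cs+dy*sn;Y=-dx*sn+dy*cs;Z=P[...,2]
    # orange ends recheck + flashlight points above guides
    b=(Z>50)&(Z<85)&(abs(Y)<35)&(X>-79)&(X<95)&((H[...,2]<80)|mask(c,172,6,120)|mask(c,20,34,100))
    k=np.c_[X,Y,Z][0:0] if 0 else np.stack([X[b],Y[b],Z[b]],1)
    if len(k)<20:continue
    print(n,len(k),np.percentile(k,[2,50,98],axis=0).tolist())
    for lo,hi in((-75,-56),(-45,-10),(5,30),(45,75)):
        q=k[(k[:,0]>lo)&(k[:,0]<hi)]
        if len(q)>8:print(lo,hi,len(q),'y',np.percentile(q[:,1],[4,96]),'z',np.percentile(q[:,2],[50,95]))
    r=mask(c,172,6,120)&(Z>55)&(Z<85)&(abs(Y)<30)&(abs(X)<60)
    if r.any():print('button',np.median(X[r]),np.median(Y[r]),np.median(Z[r]))
E
python3 chk.py; python3 gc.py
```

```text
wrist 4622 [[-69.35191685629847, -18.515816305935346, 59.067013432165226], [7.52603697568261, -0.8424187156002283, 68.94778079627065], [72.87938401751109, 17.836641925520293, 73.94533333475987]]
-75 -56 530 y [-19.   16.9] z [72.5 73.7]
-45 -10 886 y [-14.7  12.6] z [65.9 68.3]
5 30 684 y [-13.4  12.5] z [66.6 70.7]
45 75 1200 y [-17.6  18.8] z [72.7 73.9]
button 20.31599035513052 0.07346312639266905 69.47364538786671
scene 667 [[-65.59378112921414, -13.83660710094589, 53.65450572489743], [23.657103730057365, 8.721779368885205, 69.6299351942563], [75.98571252992548, 21.42678396607584, 77.84801674423159]]
-75 -56 37 y [13.5 19.6] z [69.6 76.5]
-45 -10 124 y [-9.6 14.6] z [66.7 72.3]
5 30 108 y [-6.5 15.1] z [68.  74.1]
45 75 211 y [-14.5  21.5] z [74.6 77.7]
button 20.98922481236633 1.5572165549854171 71.98071436884402
side 524 [[-69.7064602880778, -25.11570907860265, 50.98635156000917], [6.1150324800947775, -13.100487082267815, 65.34463317788098], [73.39633991542232, 14.692673367345973, 75.71027490258967]]
-75 -56 73 y [-26.5  12.8] z [70.7 74.9]
-45 -10 102 y [-19.1   6.1] z [62.9 69. ]
5 30 77 y [-18.2   6.1] z [62.8 71.2]
45 75 136 y [-24.6  16.4] z [71.6 75.4]
button 21.563729107320977 -1.4563376805316608 69.55178400584711
16.95 [0.454  0.3958 0.1945] cradle mm -4.1 -1.0 [-0.6  0.1 -1. ] tilt 8.97
```

The flashlight sits centred in the cradle, head top at 74 mm as expected and button up. Next I shut the left door.

```bash
python3 g.py P -20,15,200
```

```text
t 16.95 [0.454  0.3958 0.1945] case mm [-108.1  408.6  194.5] [-0.6  0.1 -1. ]
shift [298.3 268.2  41.8] turn [ 0.072 -0.071  0.954] deg 55.0 rows 7.0
```

Emit:
play_rows:
  commands: "40 36 0 0.01 -0.01 0.13 1; 80 72 0 0.02 -0.02 0.26 1; 122 110 10 0.03 -0.03 0.4 1; 164 148 15 0.04 -0.04 0.53 1; 206 186 20 0.05 -0.05 0.67 1"

```text
t: 17.58
position: [0.5327, 0.1277, 0.2067]
ee_rot: [-3.015, -0.06, -1.225]
wrist_force: [1.2, -0.3, 0.7]
gripper_width: 0.0126
finger_force: 0.0
```

```bash
python3 g.py P -15,13,150
```

```text
t 17.575 [0.5327 0.1277 0.2067] case mm [-48.8 135.5 206.7] [ 1.2 -0.3  0.7]
shift [123.4   8.8  63.6] turn [ 0.022 -0.02   0.28 ] deg 16.2 rows 3.0
```

Emit:
play_rows:
  commands: "45 3 0 0.008 -0.007 0.1 1; 90 6 15 0.016 -0.014 0.2 1; 123 9 40 0.022 -0.02 0.28 1; 123 9 63 0.022 -0.02 0.28 1; 123 9 63 0.022 -0.02 0.28 1"

```text
t: 18.2
position: [0.5738, 0.0093, 0.1489]
ee_rot: [-2.989, -0.002, -1.496]
wrist_force: [-0.5, 0.4, 0.1]
gripper_width: 0.0005
finger_force: 0.0
```

```bash
python3 g.py P -3,13,101 -3,163,101
```

```text
t 18.2 [0.5738 0.0093 0.1489] case mm [-16.2  14.5 148.9] [-0.5  0.4  0.1]
shift [ 1.4 -5.7 49.3] turn [ 0.005 -0.001  0.003] deg 0.3 rows 1.0
shift [-148.6   -6.2   49.1] turn [ 0.005 -0.001  0.003] deg 0.3 rows 3.0
```

Emit:
play_rows:
  commands: "1 -6 30 0.005 0 0 1; 1 -6 49 0.005 0 0 1; -40 -6 49 0.005 0 0.003 1; -85 -6 49 0.005 0 0.003 1; -125 -6 49 0.005 0 0.003 1"

```text
t: 18.82
position: [0.579, 0.1374, 0.1045]
ee_rot: [-2.979, -0.001, -1.497]
wrist_force: [2.5, -3.3, -1.9]
gripper_width: 0.0003
finger_force: 1.4
```

```bash
python3 g.py P -3,166,101
```

```text
t 18.825 [0.579  0.1374 0.1045] case mm [ -1.9 141.9 104.5] [ 2.5 -3.3 -1.9]
shift [-24.2   1.6   3.3] turn [-0.005 -0.001  0.002] deg 0.3 rows 1.0
```

Emit:
play_rows:
  commands: "-8 1 2 0 0 0 1; -15 1 2 0 0 0 1; -20 1 2 0 0 0 1; -24 1 2 0 0 0 1; -24 1 2 0 0 0 1"

```text
t: 19.45
position: [0.5774, 0.1599, 0.1024]
ee_rot: [-2.978, 0.001, -1.498]
wrist_force: [0.5, -0.0, -0.1]
gripper_width: 0.0006
finger_force: 0.1
```

```bash
python3 g.py P -3,166.5,101
```

```text
t 19.45 [0.5774 0.1599 0.1024] case mm [ -1.9 164.5 102.4] [ 0.5 -0.  -0.1]
shift [-2.   1.3  1.2] turn [-0.006  0.001  0.001] deg 0.4 rows 1.0
```

Emit:
play_rows:
  commands: "-1 0 0 0 0 0 1; -1.5 0 0 0 0 0 1; -2 0 0 0 0 0 1; -2.5 0 0 0 0 0 1; -3 0 0 0 0 0 1"

```text
t: 20.08
position: [0.5772, 0.1607, 0.1024]
ee_rot: [-2.979, -0.002, -1.499]
wrist_force: [6.9, -14.7, 1.1]
gripper_width: 0.0002
finger_force: 7.2
```

Emit:
play_rows:
  commands: "8 0 0 0 0 0 1; 14 0 -30 0 0 0 1; 14 0 -80 0 0 0 1; 14 40 -120 0 0 0 1; 14 80 -140 0 0 0 1"

```text
t: 20.7
position: [0.4765, 0.1421, 0.2295]
ee_rot: [-2.976, 0.003, -1.498]
wrist_force: [-0.4, 0.8, 0.3]
gripper_width: 0.0005
finger_force: 0.0
```

Emit:
play_rows:
  commands: "0 40 0 0 0 0 1; 0 40 0 0 0 0 1; 0 40 0 0 0 0 1; 0 40 0 0 0 0 1; 0 40 0 0 0 0 1"

```text
t: 21.32
position: [0.4378, 0.1389, 0.2207]
ee_rot: [-2.979, -0.0, -1.499]
wrist_force: [-0.3, -0.2, -0.5]
gripper_width: 0.0004
finger_force: 0.0
```

```bash
python3 chk.py
python3 - <<'E'
from h import *
S=load("sceneF.npz");D=load("sideF.npz");S0=load("scene0.npz");D0=load("side0.npz")
for nm,a,y0 in(("red",(172,6),(130,210)),("blue",(108,122),(-210,-130))):
    r=[]
    for c in(S,D):
        P=tocase(cloud(c))*1000;m=mask(c,*a)&(P[...,2]>75)&(P[...,2]<130)&(abs(P[...,0])<50)&(P[...,1]>y0[0])&(P[...,1]<y0[1])
        b=max(blobs(m,10)[0],key=lambda b:b[1]);print(nm,b[1],b[2],b[3]);r.append(rays(c,*b[2]))
    x,e=tri(r);print(nm,tocase(x)*1000,np.array(e)*1000)
s=__import__('rig').arm.read_state();print(s['t'],s['position'],s['wrist_force'])
o=np.zeros((600,512,3),np.uint8);o[:300]=cv2.resize(S['p'],(512,384))[60:360];o[300:]=D['p'][60:360];cv2.imwrite("pics/fin.png",o[:,:,::-1])
E
```

```text
scene 834 [[-69.98248538084253, -14.996710983995172, 53.291898172078795], [4.380296541772302, 6.207804114717447, 70.51271491728738], [75.78150903699525, 21.0380173998051, 77.83719599581494]]
-75 -56 117 y [-17.8  19.3] z [74.4 78. ]
-45 -10 160 y [-8.5 14.3] z [67.6 71.9]
5 30 108 y [-6.4 15.1] z [68.4 74.1]
45 75 211 y [-14.2  21.4] z [74.7 77.6]
button 21.7149618698296 1.6509859516469891 71.08229445419073
side 519 [[-69.73699291138271, -25.03110082655042, 50.93267520775846], [5.839012362351984, -12.700943042604923, 65.6039553460881], [73.45385566127496, 15.941065918826503, 76.30088265032028]]
-75 -56 70 y [-27.   12.9] z [70.8 75.4]
-45 -10 105 y [-20.1   1.7] z [64.1 69. ]
5 30 79 y [-18.4   6.4] z [63.3 72.1]
45 75 132 y [-23.9  17.4] z [71.2 76.5]
button 21.48778213511098 -0.6975505767792436 69.11949451714177
red 170 [269.4 241.1] [261 233  18  17]
red 210 [235.9 154.1] [228 145  17  20]
red [ -1.81308097 181.78295944 102.68544334] [0.6302589 0.6302589]
blue 60 [198.9 158. ] [194 151  14  15]
blue 219 [332.7 218.3] [325 208  17  22]
blue [  -0.46562559 -182.95034527   94.89153237] [2.98218941 2.98218941]
21.475 [0.43757542 0.13874119 0.22070234] [ 0.33772037 -0.37765281 -0.21001064]
```

View pics/fin.png

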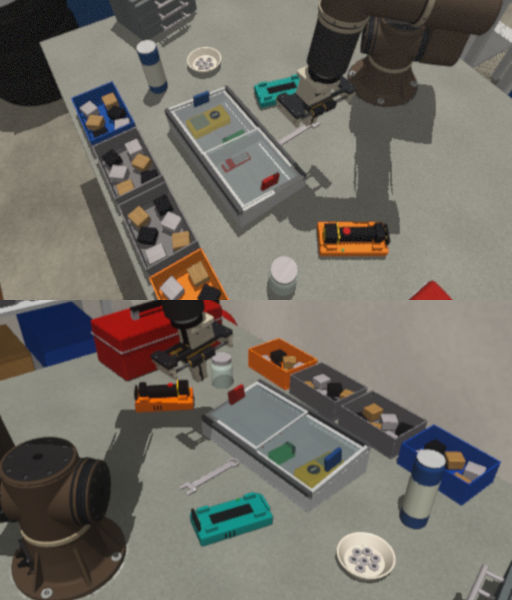

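Both handles measure at their shut positions (red 181.8 mm, blue −183.0 mm). The flashlight lies in the orange charger's cradle (scene crop ~(353,237)). The arm is clear of everything and the bystanders are where they were.

```bash
python3 -c "
from rig import arm
print(arm.close_job())"
```

```text
the job is handed in; nothing more can be done
None
```

The job is handed in: the flashlight is in the orange charger's cradle, button up and tail to the black block, both doors are shut, the arm is clear, and the other things look unmoved in the last pictures; no verdict came back.

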